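# Reset the rod length stop by one hole and hold the pin home

## Task

The rod length stop on the bench has to be set for the next longer rod. First put its control box into setting mode by pressing its three round keys fully down and letting them come up again, one at a time, in order of size from the smallest to the largest. Then pull up the spring plunger on the sliding sleeve, slide the sleeve to the next hole of the bar, away from the butt plate, and let the pin go fully home in that hole; finish while still gripping the plunger knob with the pin home, and leave everything else on the bench where it is.

Things in the scene. Friction and masses are not known exactly. Their poses are not given: they have to be found in the camera images.
- stop_rail: Rod length stop, fixed: dark base plate 100 x 264 mm and on it a level aluminium bar, 30 mm wide, top 45 mm above the bench, with four 11 mm holes at y = -60, -20, 20, 60 mm. Origin on the bench under the bar's middle; y along the bar, away from the butt plate (upright steel plate 84 mm wide, top 68 mm up, at y = -128 mm); z up. The sleeve starts locked at hole y = -20 mm.
- next_hole (a point): Mouth of the hole that the pin must go into: on the bar's top face, 45 mm above the bench; axes as stop_rail. It lies at y = 20 mm of stop_rail.
- sleeve_top (a point): Middle of the flat top of the grey square sleeve (44 mm wide, 60 mm long along the bar), 52 mm above the bench, on the plunger's axis; axes as stop_rail. A hexagon bush, 20 mm wide and 10 mm high, stands on it under the knob. On the sleeve's -x side a steel flag reaches 61 mm out from the axis, no higher than the sleeve.
- plunger_knob (a point): Middle of the round black plunger knob, on its axis, at the height to grip; 81 mm above the bench with the pin home. The knob is 26 mm in diameter from 6 mm below to 7 mm above this point; its top is 12 mm above; below it tapers to 18 mm wide at its underside, 15 mm below. Moves with sleeve and plunger.
- plunger (a joint): Pull plunger, metres: 0 = pin fully home, grows as the knob is pulled straight up, stop at 0.014. A spring pulls it down (4 N at 0, 7.5 N at the top). The 8 mm round-tipped pin is 9 mm deep in its hole when home, so it is clear above 0.009; let go between holes it rides on the bar at 0.009 and drops into the next hole it meets. Play in a hole: 1.5 mm either way.
- sleeve (a joint): Position of the sleeve along the bar, metres, growing away from the butt plate: 0 at the start hole, 0.040 at the next hole (-0.040 and 0.080 the others); range -0.042 to 0.082. Slides with about 3 N friction once the pin is clear.
- control_box: Flat grey control box, fixed, 86 x 196 mm, top 35 mm above the bench; origin on the bench under its centre, y along the row of keys. The keys stand upright in one row at y = -56, 0 and 56 mm; which key stands where changes. Behind it stands a blue parts case with a raised clear lid, so keep a wide gripper lengthwise over the row.
- key_small_top (a point): Centre of the top of the smallest key, grey, 18 mm in diameter, 57 mm above the bench when up. It stands in a round dark collar, 16 mm wider than the key; the collar's top is 10 mm below the key's.
- key_mid_top (a point): Centre of the top of the middle-sized key, 26 mm in diameter, otherwise as the smallest.
- key_large_top (a point): Centre of the top of the largest key, 36 mm in diameter, otherwise as the smallest.
- key_small (a joint): How far the smallest key is pressed, metres: 0 = up, 0.006 = fully down; it springs back; 1.5 N to start, 5 N fully down.
- key_mid (a joint): The same for the middle-sized key.
- key_large (a joint): The same for the largest key.
- nut_b: Bystander: small loose hexagon nut, 30 x 34 x 15 mm; origin under its centre.
- dip_tin: Bystander: round blue tin with white lid, 60 mm in diameter, 42 mm high; origin under its centre.
- nut: Bystander: loose hexagon nut, 36 x 41 x 18 mm; origin under its centre.

How it is judged (in metres and radians):
On the way, in this order (a step that is already met when the one before it is completed fails the run):
1. the smallest key alone is pressed down (value of joint key_small above 0.004 m and value of joint each of key_mid, key_large below 0.002 m), for 0.05 s.
2. then the middle-sized key alone is pressed down (value of joint key_mid above 0.004 m and value of joint each of key_small, key_large below 0.002 m), for 0.05 s.
3. then the largest key alone is pressed down (value of joint key_large above 0.004 m and value of joint each of key_small, key_mid below 0.002 m), for 0.05 s.
4. all keys are up again, and the plunger is pulled up out of the start hole by the fingers while the sleeve still stands there (value of joint plunger above 0.007 m and contact force between the fingers and plunger above 0.5 N and value of joint sleeve between -0.006 and 0.006 m and value of joint each of key_small, key_mid, key_large below 0.002 m), for 0.05 s.
At the end, for the whole second after the job is handed in: The sleeve stands at the next hole (0.037 to 0.043 m, at rest), the pin is home (plunger below 2 mm), the fingers still hold the plunger knob with more than 2 N, and the keys are up (value of joint sleeve between 0.037 and 0.043 m and value of joint each of plunger, key_small, key_mid, key_large below 0.002 m and contact force between the fingers and plunger above 2 N and velocity of joint sleeve between -0.01 and 0.01 m/s); the arm keeps its last pose, push and grip.
It fails at once if two keys are down at once (value of joint each of key_small, key_mid above 0.003 m or value of joint each of key_small, key_large above 0.003 m or value of joint each of key_mid, key_large above 0.003 m).
It fails at once if a bystander is pushed away (more than 20 mm) (distance of any of nut_b, dip_tin, nut from where it was at the start of the episode above 0.02 m).
It also fails if it takes over 64 s, if anything falls off the work surface, if the arm or the gripper's body presses on something with over 40 N, if the wrist force passes 120 N, or if a joint passes its speed limit or range.

## Robot

A 6-joint arm with a two-finger parallel gripper is mounted at the origin on a cart in front of the work surface, level with it; the furniture and walls round the work are solid. World frame = base frame: x ahead of the robot, y to its left, z up, the work surface at z = 0. Lengths are in mm, angles in rad, forces in N, time in s.
With the tool pointing down it reaches from about 275 to 750 mm from the base axis. Payload 10.2 kg.
Tool frame: the origin (TCP) lies midway between the tips of the shut fingers; the grasp point (between the pads) lies 19 mm behind it (ctrl.tcp_to_grasp is the z of the grasp point in the tool frame, in mm); z points along the fingers, y is the direction in which the jaws open and shut (so a half turn about z gives the same grasp; the last joint's range is limited). The gripper opens to 85 mm and grips with 20 to 120 N. Pads are 22 mm wide; open, the fingers measure 114 mm over their backs; the gripper's body (76 mm by 85 mm) begins 54 mm behind the grasp point. The pads swing forward as they close: fully open they stand 13 mm farther back than shut.
Start: joints at [-1.476, 0.313, 1.498, -0, 1.331, -0.223], TCP at [164.038, -498.721, 231.294] pointing down, gripper open.
Joint ranges: [-2.94, 2.94], [-0.97, 2.17], [0.19, 2.56], [-1.23, 4.37], [0.02, 3.11], [-2.88, 2.88]. Speed limits (rad/s): [2.39, 2.39, 3.01, 3.14, 3.14, 3.14].

## Interface

Orientations are given as a unit quaternion [w, x, y, z].
In Python, from rig import sensors, capture, order, ctrl gives the robot as it stands. The module is installed in compiled form; this text tells all that it offers.
- The arm moves only by the tool play_rows, never from a script. Its argument "deltas" is a list of rows, each a list of 7 numbers: the shift along the world's x, y, z in units of 40 mm (1.0 is 40 mm), then the turn, a rotation vector about the world's x, y, z in units of 6 degrees (1.0 is 6 degrees), then the opening, from -1 (shut) to 1 (fully open). A call has 1 to 8 rows; each row shifts and turns the commanded pose from where the row before left it; what a row does not reach is not made up. A row lasts 1/12 s, in which the tool goes at most 41.7 mm and 7.16 degrees, less where a joint would pass 70% of its speed; a pose out of reach is approached as far as the arm can. A call is refused whole if a number of a shift passes 1 or a number of a turn 1, either way. A call with a gripper value outside its range is refused whole. The fingers move at their own pace and stop on an object; "squeeze" is the grip in N (left out, the last holds). Time passes only in rows, so rows that do not move let the fingers close. It gives the time, the measured TCP pose, the force and the opening at its end, in the units of the state.
- sensors.sense(): the state, without advancing time (a new reading comes with each control period).
- capture(name): name is "scene" or "top"; returns a dict with "pixels" (384x512x3 uint8, red, green, blue), "z_map" (384x512 float32, mm along the optical axis (not along the pixel's ray), 0 where there is no reading), "fx", "fy", "cx", "cy" (pixels), "eye" and "rotation" of the camera in the world. Camera axes: x right, y down, z forward; pixel columns grow to the right and rows downward; lengths in mm; the calibration is good to about 2 mm. A picture is of the moment at which its call begins.
- order.finish_job(): hands the job in, once; it reports no verdict.
The state is a dict: "time_s": time; "joints": joint angles; "dq": joint speeds; "tau": joint torques, N m; "eef_pos": TCP position; "ee_rot": TCP orientation; "force": force on the tool from outside, world axes, zero at the start; "wrist_torque": the same for the moment, N m; "grip_width": opening from 0.0 (shut) to 1.0 (fully open).
Only numpy, scipy, OpenCV 4.12 (cv2) and the standard library are available. Lean on these libraries where they do the work, as an engineer would, in place of code of your own. Each camera call takes 0.05 s, during which the arm holds its last target. There are 200 camera calls.

## Working session

There is one attempt and no reset: what is moved stays moved. The work goes in short steps, Python scripts to look and compute and a tool call to move; the robot and the scene stay as the last step left them, time stands still between calls to the robot, and variables do not carry over. Pictures are saved under pics/ and viewed, about 8 in all and at most 12, crops included, and the job is handed in when it is done.

Besides the shell and the picture viewer there is one more tool, called as name(argument=value, ...) on one line, values as JSON. play_rows: Moves the arm, as the interface text tells. Its arguments: {"type":"object","properties":{"deltas":{"type":"array","items":{"type":"array","items":{"type":"number"}}},"squeeze":{"type":"number"}},"required":["deltas"]}

```bash
mkdir -p pics
cat > h.py <<'E'
import numpy as np, cv2
from rig import sensors, capture, order, ctrl
def cloud(c):
    z=c["z_map"]; v,u=np.mgrid[:z.shape[0],:z.shape[1]]
    p=np.stack([(u-c["cx"])/c["fx"]*z,(v-c["cy"])/c["fy"]*z,z],-1)
    w=p@np.array(c["rotation"]).T+np.array(c["eye"]); w[z==0]=np.nan
    return w
def save(c,n,crop=None,s=1):
    im=c["pixels"][:,:,::-1]
    if crop: u0,v0,u1,v1=crop; im=im[v0:v1,u0:u1]
    cv2.imwrite("pics/"+n,cv2.resize(im,None,fx=s,fy=s,interpolation=cv2.INTER_CUBIC))
E
python3 - <<'E'
from h import *
for n in ("top","scene"):
    c=capture(n); save(c,n+"0.png",s=1.5); np.savez(n+"0.npz",w=cloud(c),px=c["pixels"])
    print(n,c["eye"],c["fx"],np.round(c["rotation"],3).tolist())
print(sensors.sense(),ctrl.tcp_to_grasp)
E
```

```text
Traceback (most recent call last):
  File "h.py", line 6, in cloud
    w=p@np.array(c["rotation"]).T+np.array(c["eye"]); w[z==0]=np.nan
      ~^~~~~~~~~~~~~~~~~~~~~~~~~~
ValueError: matmul: Input operand 1 has a mismatch in its core dimension 0, with gufunc signature (n?,k),(k,m?)->(n?,m?) (size 4 is different from 3)
```

Rotation is a quaternion; convert it.

```bash
sed -i 's/w=p@np.array(c\["rotation"\]).T/w=p@R.from_quat(np.array(c["rotation"])[[1,2,3,0]]).as_matrix().T/; 1a from scipy.spatial.transform import Rotation as R' h.py
python3 - <<'E'
from h import *
for n in ("top","scene"):
    c=capture(n); save(c,n+"0.png",s=1.5); w=cloud(c); np.savez(n+"0.npz",w=w,px=c["pixels"])
    print(n,c["eye"],c["fx"],c["rotation"]); print(np.round(w[60:384:80,60:512:100]).tolist())
print(sensors.sense(),ctrl.tcp_to_grasp)
E
```

```text
top [ 301.44611513   18.756303   1316.38201795] 481.0756645463664 [-0.0441529   0.71502646 -0.69651989  0.04059215]
[[[1065.0, 879.0, -589.0], [835.0, 327.0, 1.0], [844.0, 42.0, -2.0], [849.0, -243.0, 2.0], [1196.0, -861.0, -803.0]], [[695.0, 789.0, -444.0], [602.0, 315.0, 2.0], [592.0, 35.0, 76.0], [616.0, -242.0, 7.0], [821.0, -852.0, -803.0]], [[415.0, 916.0, -796.0], [380.0, 304.0, -4.0], [387.0, 30.0, -2.0], [394.0, -244.0, -3.0], [462.0, -844.0, -805.0]], [[139.0, 631.0, -169.0], [82.0, 457.0, -792.0], [199.0, 23.0, 276.0], [242.0, -109.0, 678.0], [117.0, -831.0, -790.0]], [[-91.0, 608.0, -155.0], [-251.0, 441.0, -799.0], [38.0, 18.0, 284.0], [141.0, -110.0, 673.0], [131.0, -260.0, 620.0]]]
scene [-168.62677501  655.98296413  771.62374227] 457.72343158989935 [ 0.16259049 -0.34906249  0.82894063 -0.40568109]
[[[1608.0, -56.0, 67.0], [2600.0, -1183.0, -522.0], [nan, nan, nan], [239.0, -21.0, 472.0], [878.0, -2263.0, -312.0]], [[1137.0, 195.0, 9.0], [902.0, -22.0, 22.0], [629.0, -190.0, 72.0], [201.0, -4.0, 336.0], [604.0, -1887.0, -620.0]], [[774.0, 377.0, 11.0], [612.0, 190.0, 0
[... 302 characters left out ...]
]]]
{'time_s': 0.15, 'joints': array([-1.47639186e+00,  3.13318675e-01,  1.49820259e+00,  1.02662491e-05,
        1.33101643e+00, -2.23408814e-01]), 'dq': array([-0.00039189, -0.00067613, -0.0036846 , -0.00207502, -0.00025016,
       -0.00133692]), 'tau': array([ 7.34208497e-04, -4.12367356e+01, -2.59797210e+01, -2.28477365e-04,
        3.22985223e-03,  1.95370205e-05]), 'eef_pos': array([ 164.02685905, -498.53373828,  230.8905559 ]), 'ee_rot': array([-4.71216445e-04,  9.87400968e-01,  1.58237493e-01,  3.54327880e-05]), 'force': array([ 0.43735665, -0.3468303 ,  0.35790653]), 'wrist_torque': array([-0.02592273,  0.0015037 ,  0.03448258]), 'grip_width': 1.0017388686854238} -18.700000000000003
```

View pics/top0.png

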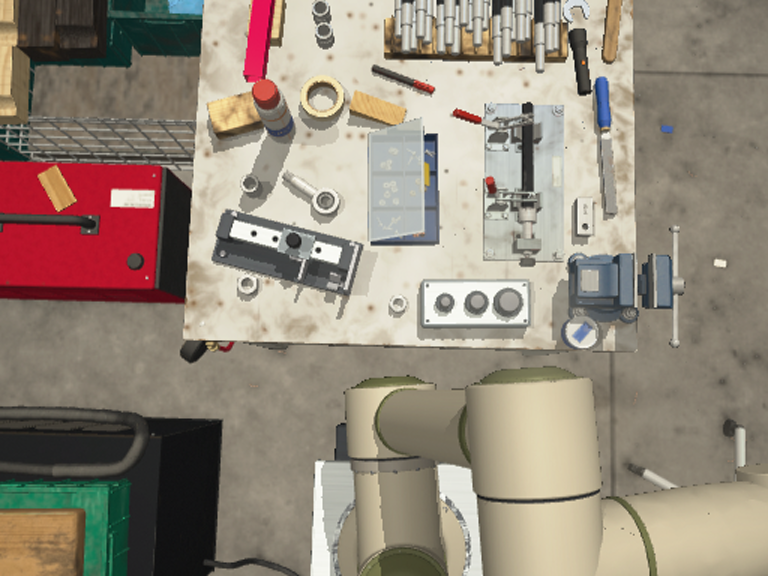

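View pics/scene0.png

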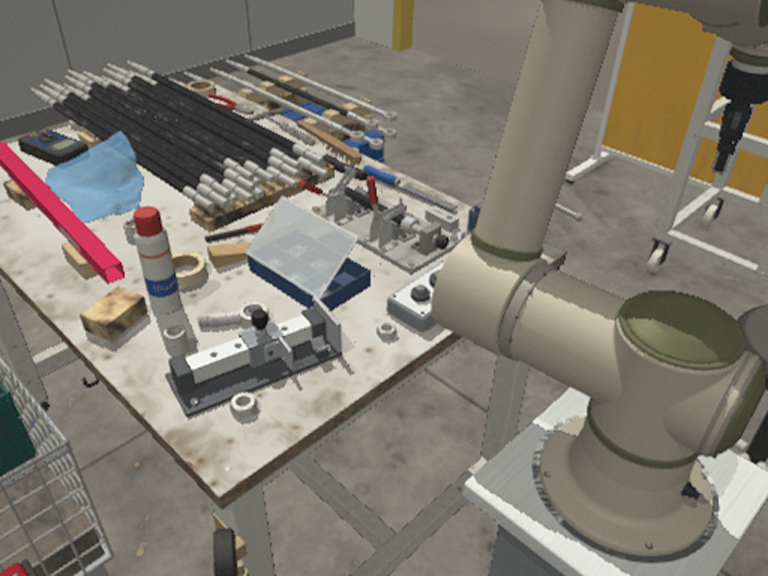

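The top view shows the keys at full-resolution px of about (297,201) small, (318,201) mid and (339,201) large. The knob is at (195,160) and the butt plate is at the rail's right end, so "away" is image left. The scene view agrees. Next I measure by depth.

Run:
```python
from h import *
d=np.load("top0.npz"); w=d["w"]; px=d["px"].astype(int)
def med(m): return np.round(np.nanmedian(w[m],0),1), m.sum()
v,u=np.mgrid[:384,:512]; z=w[...,2]
def near(a,b,r): return np.hypot(u-a,v-b)<r
for n,a,b,r in(("s",297,201,9),("m",318,201,10),("l",339,201,12)):
    m=near(a,b,r)&(z>52)&(z<64); q=w[m]; mid=(q.min(0)+q.max(0))/2
    c,rad=cv2.minEnclosingCircle(q[:,:2].astype(np.float32)); print(n,q.mean(0).round(1),np.round(c,1),round(rad,1),len(q))
m=near(195,160,14)&(z>72); q=w[m];c,rad=cv2.minEnclosingCircle(q[:,:2].astype(np.float32));print("knob",q.mean(0).round(1),np.round(c,1),rad,len(q))
box=(u>275)&(u<358)&(v>180)&(v<222)&(z>30)&(z<40); print("box",cv2.minAreaRect(w[box][:,:2].astype(np.float32)),w[box].mean(0))
bar=(u>140)&(u<245)&(v>130)&(v<200)&(z>41)&(z<56)&(px.min(-1)>150); r=cv2.minAreaRect(w[bar][:,:2].astype(np.float32));print("bar",r,w[bar].mean(0))
base=(u>135)&(u<250)&(v>130)&(v<205)&(z>5)&(z<80); print("rail",cv2.minAreaRect(w[base][:,:2].astype(np.float32)))
lid=(u>240)&(u<295)&(v>70)&(v<168)&(z>8); q=w[lid]; print("case",q.min(0),q.max(0)); 
for n,a,b in(("nutb",265,202),("nut",165,190),("tin",386,222)): print(n,np.round(w[near(a,b,9)&(z>5)].mean(0)))
vis=(u>375)&(u<420)&(v>165)&(v<215); print("vise",np.nanmin(w[vis],0),np.nanmax(w[vis],0))
print(R.from_quat([0.987401,0.158237,0,0]).as_matrix())
```

```text
s [436.1 -65.7  56.1] [436.  -65.5] 8.8 31
m [ 437.8 -122.    56.4] [ 438.  -122.1] 12.6 67
l [ 439.  -177.1   56.2] [ 435.9 -175. ] 21.2 135
knob [532.  200.5  90. ] [533.2 201.2] 13.037307739257812 85
box ((438.2103576660156, -122.22581481933594), (84.04328155517578, 193.83702087402344), 1.6396998167037964) [ 436.21501271 -114.3699138    34.14245548]
bar ((521.1439208984375, 227.4890594482422), (206.02450561523438, 79.59579467773438), 76.346435546875) [536.19408789 222.23285168  46.32726609]
rail ((528.77392578125, 218.4878692626953), (201.80865478515625, 311.90673828125), 1.4930226802825928)
case [541.67355651 -53.5615604    8.03511178] [807.33662894  93.80414657 131.93869653]
nutb [435.  18.  13.]
nut [462. 292.  15.]
tin [ 387. -304.   41.]
vise [ 407.98458961 -407.43959661  -10.71614507] [ 548.18630904 -285.01476484  127.62927872]
[[ 0.94992209  0.31248684  0.        ]
 [ 0.31248684 -0.94992209  0.        ]
 [ 0.          0.         -1.        ]]
```

play_rows(deltas=[[0.425,0.677,-0.1,0,0,-0.173,-1],[0.425,0.677,-0.1,0,0,-0.173,-1],[0.425,0.677,-0.1,0,0,-0.173,-1],[0.425,0.677,-0.1,0,0,-0.173,-1],[0.425,0.677,-0.1,0,0,-0.173,-1],[0.425,0.677,-0.1,0,0,-0.173,-1],[0.425,0.677,-0.1,0,0,-0.173,-1],[0.425,0.677,-0.1,0,0,-0.173,-1]], squeeze=40)

```text
time_s: 0.82
eef_pos: [300.5, -280.6, 199.0]
ee_rot: [-0.0, 0.996, 0.086, -0.0]
force: [0.4, -0.2, 0.1]
grip_width: 0.002
```

play_rows(deltas=[[0.425,0.677,-0.1,0,0,-0.173,-1],[0.425,0.677,-0.1,0,0,-0.173,-1],[0.425,0.677,-0.1,0,0,-0.173,-1],[0.425,0.677,-0.1,0,0,-0.173,-1],[0.425,0.677,-0.1,0,0,-0.173,-1],[0.425,0.677,-0.1,0,0,-0.173,-1],[0.425,0.677,-0.1,0,0,-0.173,-1],[0.425,0.677,-0.1,0,0,-0.173,-1]])

```text
time_s: 1.48
eef_pos: [436.6, -63.8, 167.1]
ee_rot: [-0.0, 1.0, 0.014, -0.0]
force: [1.0, -1.0, 0.5]
grip_width: 0.003
```

Run:
```python
from h import *
s=sensors.sense(); print(s["eef_pos"],s["ee_rot"],s["grip_width"],s["force"],s["joints"])
d=np.load("top0.npz"); w=d["w"]; px=d["px"].astype(int); z=w[...,2]
v,u=np.mgrid[:384,:512]
x,y=w[...,0],w[...,1]
m=(np.hypot(x-530,y-200)<130)&(z>40)&(z<51)&(px.min(-1)>170)
n,lab,st,cen=cv2.connectedComponentsWithStats(m.astype(np.uint8))
for i in range(1,n):
    if st[i,4]>60:
        q=w[lab==i][:,:2].astype(np.float32); print(st[i],q.mean(0),cv2.minAreaRect(q))
q=w[m][:,:2]; 
for i in range(3):
    c=q.mean(0); e=np.linalg.svd(q-c)[2]; d_=e[0]*np.sign(e[0][1]); n_=np.array([-d_[1],d_[0]]); q=q[abs((q-c)@n_)<17]
print(c,d_,np.degrees(np.arctan2(d_[1],d_[0])), "knob off-axis",(np.array([532,200.5])-c)@n_)
c=capture("scene"); save(c,"scene1.png",crop=(150,130,400,300),s=3)
```

```text
[436.56950645 -63.84024046 167.05114745] [-6.83361386e-07  9.99907915e-01  1.35706110e-02 -2.66494004e-05] 0.0031055760699828577 [ 1.04229162 -1.0161179   0.47326434] [-4.11933742e-01  1.96124288e-01  1.82883776e+00 -2.30967378e-05
  1.11667972e+00  1.13173066e+00]
[153 147  35  18 315] [550.85254 278.07886] ((550.2672729492188, 275.4413757324219), (91.89827728271484, 30.317123413085938), 76.72666931152344)
[207 161  21  15 187] [520.3925  146.97864] ((521.0901489257812, 148.98094177246094), (52.5819206237793, 29.406694412231445), 77.43279266357422)
[539.45258402 229.15442616] [0.22664064 0.97397845] 76.90062782029344 knob off-axis 0.7643988971030249
```

View pics/scene1.png

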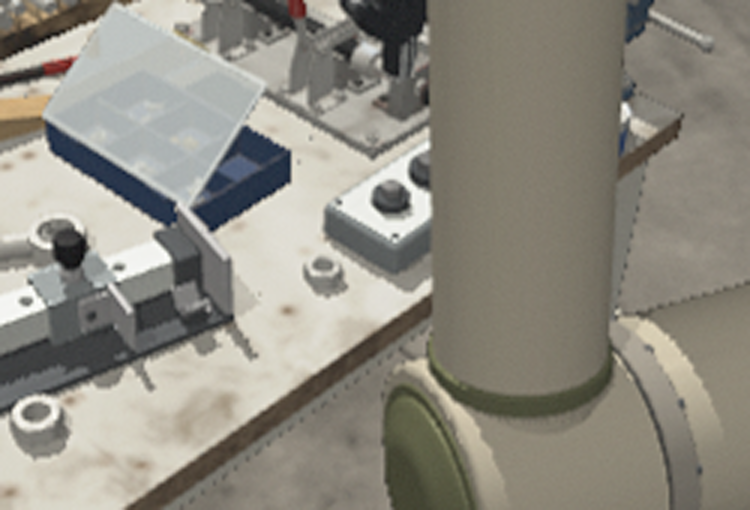

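play_rows(deltas=[[-0.015,-0.045,-0.8,0,0,0,-1],[0,0,-0.8,0,0,0,-1],[0,0,-0.7,0,0,0,-1],[0,0,-0.2,0,0,0,-1],[0,0,0,0,0,0,-1],[0,0,0,0,0,0,-1]])

```text
time_s: 2.03
eef_pos: [435.9, -67.5, 68.2]
ee_rot: [0.0, 1.0, 0.014, 0.0]
force: [-0.1, -0.9, -0.3]
grip_width: -0.002
```

play_rows(deltas=[[0,0,-0.1,0,0,0,-1],[0,0,-0.1,0,0,0,-1],[0,0,-0.05,0,0,0,-1],[0,0,0,0,0,0,-1],[0,0,0,0,0,0,-1]])

```text
time_s: 2.45
eef_pos: [435.5, -67.3, 57.5]
ee_rot: [0.0, 1.0, 0.014, 0.0]
force: [0.0, 0.8, -0.7]
grip_width: 0.0
```

play_rows(deltas=[[0,0.04,0,0,0,0,-1],[0,0,-0.08,0,0,0,-1],[0,0,-0.06,0,0,0,-1],[0,0,0,0,0,0,-1],[0,0,0,0,0,0,-1]])

```text
time_s: 2.87
eef_pos: [435.7, -65.6, 51.8]
ee_rot: [-0.0, 1.0, 0.014, 0.0]
force: [1.7, 1.9, 4.6]
grip_width: -0.001
```

play_rows(deltas=[[0,0,-0.04,0,0,0,-1],[0,0,-0.02,0,0,0,-1],[0,0,0,0,0,0,-1],[0,0,0,0,0,0,-1]])

```text
time_s: 3.2
eef_pos: [435.9, -65.7, 50.7]
ee_rot: [0.0, 1.0, 0.014, 0.001]
force: [-5.0, 3.3, 24.0]
grip_width: -0.001
```

play_rows(deltas=[[0,0,0.3,0,0,0,-1],[0,0,0.47,0,0,0,-1],[0.02,-0.47,0,0,0,0,-1],[0.02,-0.47,0,0,0,0,-1],[0.02,-0.47,0,0,0,0,-1],[0,0,0,0,0,0,-1],[0,0,-0.5,0,0,0,-1],[0,0,0,0,0,0,-1]])

```text
time_s: 3.87
eef_pos: [436.3, -121.2, 57.8]
ee_rot: [-0.001, 1.0, 0.014, -0.002]
force: [-0.7, 0.6, -1.5]
grip_width: -0.002
```

play_rows(deltas=[[0,0,-0.08,0,0,0,-1],[0,0,-0.08,0,0,0,-1],[0,0,-0.08,0,0,0,-1],[0,0,0,0,0,0,-1],[0,0,0,0,0,0,-1],[0,0,0,0,0,0,-1]])

```text
time_s: 4.37
eef_pos: [437.7, -121.7, 51.0]
ee_rot: [-0.0, 1.0, 0.014, -0.0]
force: [-3.5, 1.5, 7.0]
grip_width: 0.001
```

play_rows(deltas=[[0,0,-0.02,0,0,0,-1],[0,0,0,0,0,0,-1],[0,0,0,0,0,0,-1]])

```text
time_s: 4.62
eef_pos: [437.8, -121.7, 50.8]
ee_rot: [0.0, 1.0, 0.014, -0.0]
force: [-6.3, 3.5, 16.3]
grip_width: 0.002
```

play_rows(deltas=[[0,0,0.3,0,0,0,-1],[0,0,0.46,0,0,0,-1],[0.013,-0.467,0,0,0,0,-1],[0.013,-0.467,0,0,0,0,-1],[0.013,-0.467,0,0,0,0,-1],[0,0,0,0,0,0,-1],[0,0,-0.5,0,0,0,-1],[0,0,0,0,0,0,-1]])

```text
time_s: 5.28
eef_pos: [438.3, -177.1, 58.1]
ee_rot: [-0.001, 1.0, 0.014, -0.001]
force: [-0.4, 0.7, -0.7]
grip_width: -0.0
```

play_rows(deltas=[[0,0,-0.08,0,0,0,-1],[0,0,-0.08,0,0,0,-1],[0,0,-0.09,0,0,0,-1],[0,0,0,0,0,0,-1],[0,0,0,0,0,0,-1],[0,0,0,0,0,0,-1]])

```text
time_s: 5.78
eef_pos: [439.5, -177.7, 51.0]
ee_rot: [-0.0, 1.0, 0.014, 0.0]
force: [-2.8, 3.4, 8.9]
grip_width: 0.002
```

play_rows(deltas=[[0,0,-0.01,0,0,0,-1],[0,0,0,0,0,0,-1],[0,0,0,0,0,0,-1],[0,0,0.3,0,0,0,-1],[0,0,0.8,0,0,0,-1],[0,0,0.9,0,0,0,-1],[0,0,0.9,0,0,0,-1],[0,0,0.9,0,0,0,-1]])

```text
time_s: 6.45
eef_pos: [439.3, -177.7, 203.8]
ee_rot: [0.0, 1.0, 0.014, 0.0]
force: [1.4, -1.2, 0.1]
grip_width: -0.002
```

play_rows(deltas=[[0.194,0.788,0,0,0,-0.203,1],[0.194,0.788,0,0,0,-0.203,1],[0.194,0.788,0,0,0,-0.203,1],[0.194,0.788,0,0,0,-0.203,1],[0.194,0.788,0,0,0,-0.203,1],[0.194,0.788,0,0,0,-0.203,1],[0.194,0.788,0,0,0,-0.203,1],[0.194,0.788,0,0,0,-0.203,1]])

```text
time_s: 7.12
eef_pos: [501.6, 76.0, 202.0]
ee_rot: [0.0, 0.997, -0.071, 0.0]
force: [-0.1, -1.0, -0.0]
grip_width: 1.003
```

play_rows(deltas=[[0.194,0.788,0,0,0,-0.203,1],[0.194,0.788,0,0,0,-0.203,1],[0.194,0.788,0,0,0,-0.203,1],[0.194,0.788,0,0,0,-0.203,1],[0,0,0,0,0,0,1],[0,0,0,0,0,0,1],[0,0,0,0,0,0,1],[0,0,0,0,0,0,1]])

```text
time_s: 7.78
eef_pos: [532.5, 199.3, 201.9]
ee_rot: [0.0, 0.994, -0.114, 0.0]
force: [0.4, -0.2, 0.3]
grip_width: 0.998
```

Run:
```python
from h import *
s=sensors.sense(); print(s["eef_pos"],s["ee_rot"],s["grip_width"],s["force"],s["joints"])
T=R.from_quat(np.array(s["ee_rot"])[[1,2,3,0]]).as_matrix(); print(T[:,1],np.degrees(np.arctan2(T[1,1],T[0,1])))
c=capture("top"); save(c,"top2.png",crop=(130,110,380,250),s=3); w=cloud(c)
v,u=np.mgrid[:384,:512]; m=(np.hypot(w[...,0]-532,w[...,1]-200)<18)&(w[...,2]>75)&(w[...,2]<100); print("knob vis",m.sum(), w[m].mean(0) if m.any() else "")
for n,a,b,r in(("s",436,-65.5,7),("m",438,-122,11),("l",439.5,-178,15)):
    m=(np.hypot(w[...,0]-a,w[...,1]-b)<r); print(n,np.nanmedian(w[m][:,2]))
```

```text
[532.46700116 199.28367047 201.85394241] [ 6.89144290e-05  9.93507689e-01 -1.13764936e-01  8.01758981e-05] 0.9979162421782769 [ 0.42244553 -0.20934301  0.2630394 ] [ 1.52192272e-01  4.31349302e-01  1.40738472e+00 -1.81644943e-04
  1.30274019e+00  1.95106025e+00]
[-2.26052689e-01 -9.74115069e-01  1.18691618e-04] -103.06478787574879
knob vis 0 
s 55.19665996550543
m 56.25301333428001
l 56.12390875360052
```

View pics/top2.png

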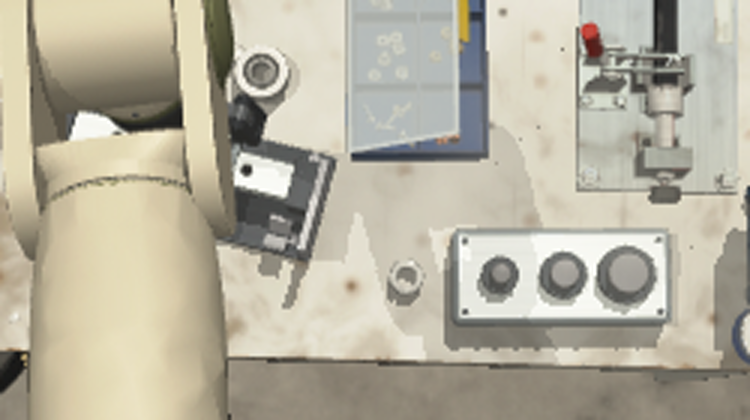

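The keys are all up and the arm hides the knob from the top camera. I descend partway and check with the scene camera.

play_rows(deltas=[[0.005,0.03,-0.75,0,0,0,1],[0,0,-0.75,0,0,0,1],[0,0,-0.75,0,0,0,1],[0,0,-0.1,0,0,0,1],[0,0,0,0,0,0,1],[0,0,0,0,0,0,1]])

```text
time_s: 8.33
eef_pos: [533.6, 201.0, 109.4]
ee_rot: [-0.0, 0.994, -0.114, 0.001]
force: [0.6, 0.2, 0.9]
grip_width: 1.0
```

Run:
```python
from h import *
s=sensors.sense(); print(s["eef_pos"],s["force"])
c=capture("scene"); w=cloud(c); 
v,u=np.mgrid[:384,:512]; m=(np.hypot(w[...,0]-532,w[...,1]-200)<18)&(w[...,2]>68)&(w[...,2]<97)&(c["pixels"].max(-1)<70)
print("knob",m.sum()); q=w[m]; print(q.mean(0),q.min(0),q.max(0)); uu,vv=u[m].mean(),v[m].mean(); print(uu,vv)
# visible-side circle fit radius 13
from scipy.optimize import least_squares
k=q[(q[:,2]>75)&(q[:,2]<88)]; r=least_squares(lambda p:np.hypot(k[:,0]-p[0],k[:,1]-p[1])-13,[532,200],loss="soft_l1"); print("axis",r.x,r.cost,len(k))
save(c,"scene2.png",crop=(int(uu)-60,int(vv)-60,int(uu)+60,int(vv)+40),s=6)
```

```text
[533.5525318  201.04675408 109.36435369] [0.57900156 0.19391921 0.92140577]
knob 103
[526.52850956 205.58134534  85.70027494] [517.55049528 190.20400291  68.23355589] [541.24443955 216.62416766  94.40320503]
172.75728155339806 212.6990291262136
axis [532.91780843 202.42446865] 25.74880289657785 43
```

View pics/scene2.png

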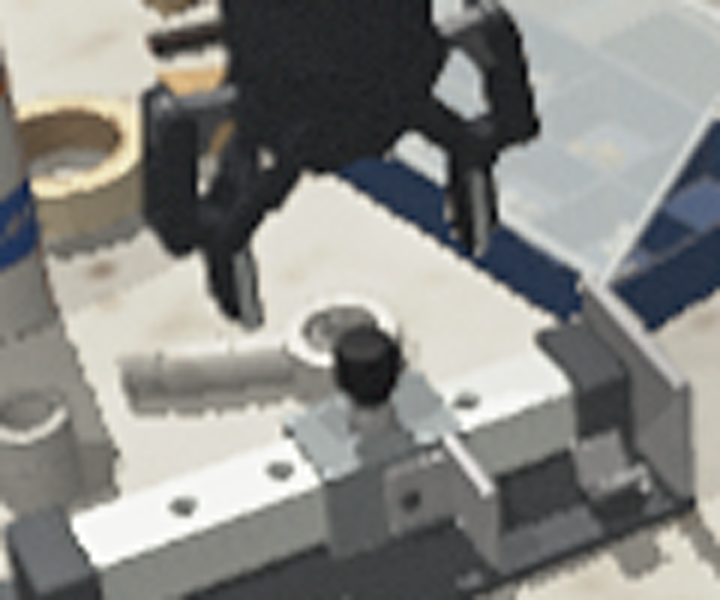

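The fingers straddle the knob along the bar, with the knob at crop px (367,365) between and below the fingertips. Descending to grip.

play_rows(deltas=[[-0.01,0,-0.4,0,0,0,1],[0,0,-0.4,0,0,0,1],[0,0,-0.4,0,0,0,1],[0,0,-0.03,0,0,0,1],[0,0,0,0,0,0,1],[0,0,0,0,0,0,1]], squeeze=40)

```text
time_s: 8.88
eef_pos: [533.3, 201.5, 60.3]
ee_rot: [-0.0, 0.994, -0.113, 0.001]
force: [-0.9, -0.1, 0.6]
grip_width: 1.002
```

play_rows(deltas=[[0,0,0,0,0,0,0.2],[0,0,0,0,0,0,-0.1],[0,0,0,0,0,0,-0.3],[0,0,0,0,0,0,-0.5],[0,0,0,0,0,0,-1],[0,0,0,0,0,0,-1],[0,0,0,0,0,0,-1],[0,0,0,0,0,0,-1]])

```text
time_s: 9.55
eef_pos: [532.5, 201.4, 58.9]
ee_rot: [-0.0, 0.994, -0.113, 0.0]
force: [-1.1, -0.0, 5.8]
grip_width: 0.288
```

play_rows(deltas=[[0,0,0.075,0,0,0,-1],[0,0,0.075,0,0,0,-1],[0,0,0.075,0,0,0,-1],[0,0,0.06,0,0,0,-1],[0,0,0,0,0,0,-1],[0,0,0,0,0,0,-1]])

```text
time_s: 10.05
eef_pos: [532.3, 201.4, 69.7]
ee_rot: [-0.0, 0.994, -0.113, -0.0]
force: [3.0, 1.2, -7.1]
grip_width: 0.285
```

Run:
```python
from h import *
s=sensors.sense(); print(s["eef_pos"],s["force"],s["grip_width"])
c=capture("scene"); save(c,"scene3.png",crop=(113,153,233,253),s=6)
```

```text
[532.26038418 201.3620398   69.66436432] [ 2.99988543  1.18112036 -7.14864386] 0.2853639854194682
```

View pics/scene3.png

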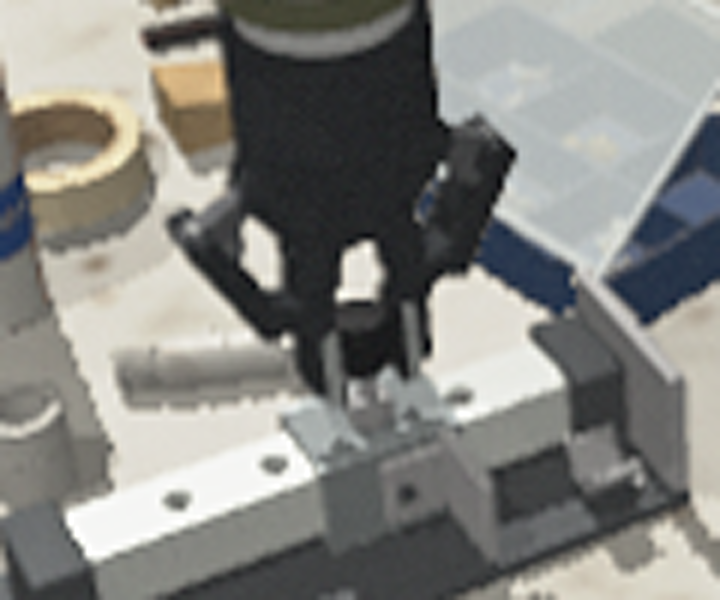

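The knob is held between the pads and lifted about 10.8 mm. The −7 N pull matches the spring, so I slide 40 mm along the bar.

play_rows(deltas=[[0,0,0.02,0,0,0,-1],[0.0283,0.122,0,0,0,0,-1],[0.0283,0.122,0,0,0,0,-1],[0.0283,0.122,0,0,0,0,-1],[0.0283,0.122,0,0,0,0,-1]])

```text
time_s: 10.52
eef_pos: [536.8, 221.2, 70.5]
ee_rot: [0.0, 0.994, -0.113, -0.0]
force: [2.7, -4.4, -8.2]
grip_width: 0.287
```

play_rows(deltas=[[0.0283,0.122,0,0,0,0,-1],[0.0283,0.122,0,0,0,0,-1],[0.0283,0.122,0,0,0,0,-1],[0.0283,0.122,0,0,0,0,-1],[0,0,0,0,0,0,-1],[0,0,0,0,0,0,-1],[0,0,0,0,0,0,-1]])

```text
time_s: 11.1
eef_pos: [541.5, 241.1, 70.9]
ee_rot: [-0.001, 0.994, -0.113, 0.0]
force: [4.4, 2.7, -7.5]
grip_width: 0.285
```

play_rows(deltas=[[0,-0.012,-0.07,0,0,0,-1],[0,0,-0.07,0,0,0,-1],[0,0,-0.07,0,0,0,-1],[0,0,-0.07,0,0,0,-1],[0,0,-0.02,0,0,0,-1],[0,0,0,0,0,0,-1],[0,0,0,0,0,0,-1]])

```text
time_s: 11.68
eef_pos: [541.4, 240.0, 59.0]
ee_rot: [-0.0, 0.994, -0.113, 0.0]
force: [0.4, 3.2, -0.6]
grip_width: 0.285
```

Run:
```python
from h import *
s=sensors.sense(); print(s["eef_pos"],s["force"],s["grip_width"])
c=capture("scene"); save(c,"scene4.png",crop=(113,153,233,253),s=6)
```

```text
[541.41085221 240.01670173  59.00988189] [ 0.41228644  3.23111484 -0.62786609] 0.2850026501411309
```

View pics/scene4.png

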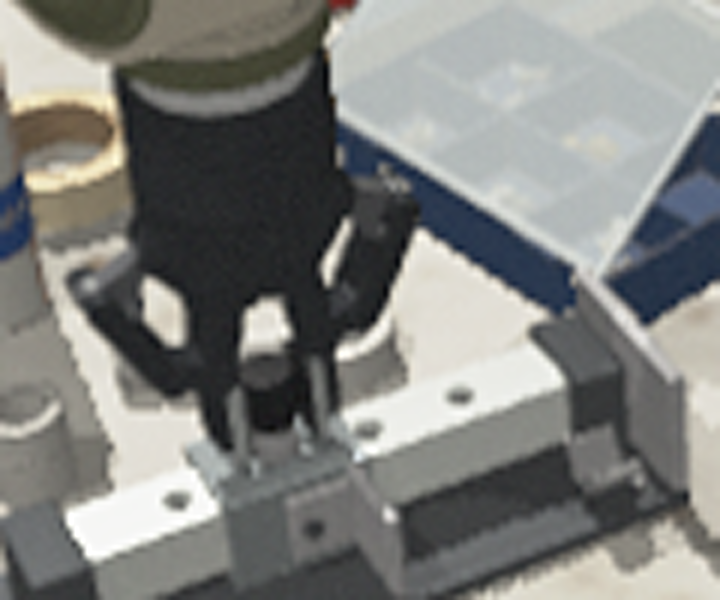

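The knob is down and the sleeve is at the third hole, with one visible hole left beyond it. I press slightly to confirm the pin is home.

play_rows(deltas=[[0,0,-0.03,0,0,0,-1],[0,0,-0.02,0,0,0,-1],[0,0,0,0,0,0,-1],[0,0,0,0,0,0,-1],[0,0,0,0,0,0,-1]])

```text
time_s: 12.15
eef_pos: [541.7, 240.1, 58.8]
ee_rot: [-0.0, 0.994, -0.113, 0.001]
force: [-5.8, 1.0, 15.8]
grip_width: 0.283
```

Run:
```python
from h import *
c=capture("scene"); w=cloud(c)
m=(np.hypot(w[...,0]-541,w[...,1]-240)<9)&(w[...,2]>84)&(w[...,2]<110)&(c["pixels"].max(-1)<80)
print("knob top",np.percentile(w[m][:,2],[10,50,90]),m.sum())
c=capture("top"); w=cloud(c)
for n,a,b,r in(("s",436,-65.5,7),("m",438,-122,11),("l",439.5,-178,15)): print(n,np.nanmedian(w[np.hypot(w[...,0]-a,w[...,1]-b)<r][:,2]))
s=sensors.sense(); print(s["eef_pos"],s["force"],s["grip_width"],s["time_s"])
if np.median(w[...,2][0])==0: pass
```

```text
knob top [90.3663736  91.57065761 93.44938135] 36
s 56.39534482101533
m 55.902625918768535
l 56.241930289831885
[541.68210151 240.05787552  58.78549555] [-6.33632918  0.58466137 14.02141386] 0.2887197158865699 12.25
```

The knob top reads about 92–93 mm, against 93 mm expected with the pin home, and the keys are up. Handing in.

```bash
python3 -c "
from h import *
print(order.finish_job()); s=sensors.sense(); print(s['eef_pos'],s['force'],s['grip_width'])"
```

```text
the job is handed in; nothing more can be done
None
the job is handed in; nothing more can be done
```

I set the stop for the next longer rod and handed the job in at about 12 s of the 64 s allowed. The hand-in reports no verdict, so the result rests on my own checks.

- **Keys:** I pressed the smallest, middle and largest keys in that order, each to its stop. The force reached 24 N, 16 N and about 9 N. All three tops read about 56 mm afterwards, so the keys are up.
- **Plunger and sleeve:** I gripped the knob with the jaws along the bar and pulled it up about 11 mm; the 7 N pull matched the spring. I then moved it along the bar and let the pin down, for a net 40 mm.
- **Final state:** The tool height is 58.8 mm, against 58.9 mm when I first gripped the knob with the pin home. A light downward push met a firm stop of 14–16 N. The knob top measures about 92 mm, against 93 mm expected, and the grip is still closed on the knob at a 40 N setting.

None of the checks disagreed. I did not re-measure the sleeve itself or the loose nuts and the tin at the end. The last picture shows the sleeve at the third hole.

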